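# Hover the flower-press cover over its base, bolt holes lined up

## Task

Pick the plywood press cover off the paper stack by its green grip and hold it level over the dark press base, about 20 mm clear above the paper pack, with its three bolt holes right over the three brass threaded holes so that the bolts could be dropped in; it fits only one way round. The grip is only lightly glued, so squeeze it gently, no more than about 40 N. Never let the cover touch the press, leave the jar, tape roll and brass weight where they are, and finish still holding the cover there, steady: do not put it down or let go.

Things in the scene. Friction and masses are not known exactly. Their poses are not given: they have to be found in the camera images.
- cover_grip (a point): Point to grasp: centre line of the cover's grip, a solid upright green block, 24 mm wide along x (close the fingers across this), 80 mm long along y, standing 48 mm above the plate. The point is 28 mm above the plate's top face, 36 mm above its underside. It bears at most 50 N from each finger. Axes: z up, x along the plate's length, towards its single-hole end.
- cover_under (a point): Centre of the cover's underside (36 mm below cover_grip), axes as cover_grip.
- pack_top (a point): Centre of the top of the paper and card pack (88 x 90 mm, 12 mm thick) fixed on the middle of the press base: 32 mm above the table, 12 mm above the board. Axes are the base's: z up, x along its length, towards the end that has the single threaded hole.
- press: The press base: dark wooden board 220 (x) x 190 (y) x 20 mm, fixed to the table, with the paper pack fixed on its middle; origin under its centre, on the table, axes as pack_top.
- cover: The press cover: loose plywood plate 180 (x) x 150 (y) x 8 mm with the grip on its middle, about 0.22 kg (0.15 to 0.31), at first lying flat on the paper stack. Origin at the centre of the plate's underside, axes as cover_grip.
- stack: Stack of paper and card sheets, 225 x 195 mm, 24 mm high, fixed on the table, on which the cover starts; origin under its centre.
- jar_mid (a point): Closed amber glass jar, 56 mm across, 80 mm high, loose, half-way up; not part of the job.
- tape_mid (a point): Roll of red tape lying flat, 72 mm across, 24 mm high, loose, half-way up; not part of the job.
- weight_mid (a point): Small round brass paperweight, 46 mm across, 44 mm high, loose, half-way up; not part of the job.
- hole_a (a point): Bolt hole of the cover, 16 mm across with a dark rim, two-hole end, +y side (x -65, y +55 mm) in the cover's axes from its centre; the point is the hole's centre at the underside.
- thread_a (a point): Threaded hole of the press base, 8 mm bore in a brass collar, two-hole end, +y side (x -65, y +55 mm) in the base's axes from its centre, at the board's top, 20 mm above the table. hole_a belongs over it.
- hole_b (a point): Bolt hole of the cover, 16 mm across with a dark rim, two-hole end, -y side (x -65, y -55 mm) in the cover's axes from its centre; the point is the hole's centre at the underside.
- thread_b (a point): Threaded hole of the press base, 8 mm bore in a brass collar, two-hole end, -y side (x -65, y -55 mm) in the base's axes from its centre, at the board's top, 20 mm above the table. hole_b belongs over it.
- hole_c (a point): Bolt hole of the cover, 16 mm across with a dark rim, single-hole end (x +70, y 0 mm) in the cover's axes from its centre; the point is the hole's centre at the underside.
- thread_c (a point): Threaded hole of the press base, 8 mm bore in a brass collar, single-hole end (x +70, y 0 mm) in the base's axes from its centre, at the board's top, 20 mm above the table. hole_c belongs over it.
Mind the look-alikes: they are no part of the job. Several things have the shape of the cover; the one meant has the colours described above.

How it is judged:
On the way:
1. the cover is lifted off the paper stack, held in the fingers (z of cover_under in the frame of stack above 0.034 m and contact force between cover and stack below 0.1 N and contact force between the fingers and cover above 2 N), for 0.1 s.
At the end, for the whole second after the job is handed in: The cover is held still in the fingers (under 20 mm/s, 0.15 rad/s), level within 4 degrees, its underside's centre 8 to 32 mm above the paper pack, each of its three holes within 5 mm, seen from above, of its own threaded hole, and touching neither press nor stack (horizontal distance between hole_a and thread_a below 0.005 m and horizontal distance between hole_b and thread_b below 0.005 m and horizontal distance between hole_c and thread_c below 0.005 m and z of cover_under in the frame of pack_top between 0.008 and 0.032 m and angle between cover's own z axis and vertical below 0.07 rad and contact force between the fingers and cover above 2 N and contact force between cover and press below 0.1 N and contact force between cover and stack below 0.1 N and linear speed of cover below 0.02 m/s and angular speed of cover below 0.15 rad/s); the arm keeps its last pose, push and grip.
It fails at once if the grip is squeezed harder than it bears (50 N from each finger, 100 N over both) (contact force between the fingers and cover above 100 N).
It fails at once if the cover touches the press (contact force between cover and press above 0.5 N).
It fails at once if jar, tape roll or brass weight disturbed (moved over 20 mm) (distance of any of jar_mid, tape_mid, weight_mid from where it was at the start of the episode above 0.02 m).
It also fails if it takes over 51 s, if anything falls off the work surface, if the arm or the gripper's body presses on something with over 40 N, if the wrist force passes 120 N, or if a joint passes its speed limit or range.

## Robot

A 6-joint arm with a two-finger parallel gripper is mounted at the origin on the work surface. World frame = base frame: x ahead of the robot, y to its left, z up, the work surface at z = 0. Lengths are in m, angles in rad, forces in N, time in s.
With the tool pointing down it reaches from about 0.35 to 0.975 m from the base axis. Payload 4.9 kg.
Tool frame: the origin (TCP) lies between the finger pads; the fingertips stand 19 mm ahead of it and the grasp point (between the pads) is the TCP; z points along the fingers, y is the line along which they close (so a half turn about z gives the same grasp; the last joint's range is limited). The gripper opens to 85 mm and grips with 20 to 120 N. Pads are 22 mm wide; open, the fingers measure 114 mm over their backs; the gripper's body (76 mm by 85 mm) begins 54 mm behind the grasp point. The pads swing forward as they close: fully open they stand 13 mm farther back than shut.
Start: joints at [-1.252, 0.053, 1.613, -0, 1.476, -0.119], TCP at [0.265, -0.566, 0.227] pointing down, gripper open.
Joint ranges: [-3.01, 3.01], [-1.01, 2.22], [0.06, 2.58], [-1.02, 4.17], [0.09, 2.62], [-3.14, 3.14]. Speed limits (rad/s): [2.57, 2.57, 3.14, 3.14, 3.14, 3.14].

## Interface

Orientations are given as a rotation vector (axis times angle).
In Python, from station import ctrl gives the robot as it stands. The module is installed in compiled form; this text tells all that it offers.
- The arm moves only by the tool servo_tool, never from a script. Its argument "increments" is a list that holds one entry, the list of rows, each a list of 5 numbers: the finger opening in cm, from 0 to 8.54, then the shift along the tool's x, y, z in cm, then the turn about the tool's z in degrees. A call has 1 to 5 rows; each row is the pose to reach, as a shift and turn from the pose commanded when the call began, along the tool's axes at that moment; what a row does not reach only later rows make up. A row lasts 1/10 s, in which the tool goes at most 50 mm and 8.59 degrees, less where a joint would pass 70% of its speed; a pose out of reach is approached as far as the arm can. A call with a gripper value outside its range is refused whole. The fingers move at their own pace and stop on an object; "newtons" is the grip in N (left out, the last holds). Time passes only in rows, so rows that repeat a pose let the fingers close. It gives the time, the measured TCP pose, the force, the opening and the grip force at its end, in the units of the state.
- ctrl.get_obs(): the state, without advancing time (a new reading comes with each control period).
- ctrl.get_image(name): name is "side" or "top"; returns a dict with "img" (400x640x3 uint8, red, green, blue), "fx", "fy", "cx", "cy" (pixels), "rvec" (rotation vector, rad) and "tvec" (3), from world to camera coordinates, as OpenCV has them. Camera axes: x right, y down, z forward; pixel columns grow to the right and rows downward; lengths in m; the calibration is good to about 2 mm. A picture is of the moment at which its call begins. There is no depth.
- ctrl.finish_job(): hands the job in; it is judged then, once.
The state is a dict: "t": time; "q": joint angles; "dq": joint speeds; "effort": joint torques, N m; "tool_pos": TCP position; "tool_rot": TCP orientation; "contact_force": force on the tool from outside, world axes, zero at the start; "wrist_torque": the same for the moment, N m; "opening": finger opening in m; "grip_force": force on a finger pad.
Only numpy, scipy, OpenCV 4.12 (cv2) and the standard library are available. Lean on these libraries where they do the work, as an engineer would, in place of code of your own. Each camera call takes 0.05 s, during which the arm holds its last target. There are 200 camera calls.

## Working session

There is one attempt and no reset: what is moved stays moved. The work goes in short steps, Python scripts to look and compute and a tool call to move; the robot and the scene stay as the last step left them, time stands still between calls to the robot, and variables do not carry over. Pictures are saved under pics/ and viewed, at most 10 in all, crops included, and the job is handed in when it is done.

Besides the shell and the picture viewer there is one more tool, called after "Request:" by a JSON object that holds its "name" and its "arguments", one argument or row to a line. servo_tool: Moves the arm, as the interface text tells. Its arguments: {"type":"object","properties":{"increments":{"type":"array"},"newtons":{"type":"number"}},"required":["increments"]}

```bash
mkdir -p pics
cat > h.py <<'E'
import numpy as np, cv2
from station import ctrl
def cam(n):
    d=ctrl.get_image(n); d['R']=cv2.Rodrigues(np.array(d['rvec'],float))[0]; d['t']=np.array(d['tvec'],float); return d
def ray(d,u,v,z):
    c=-d['R'].T@d['t']; r=d['R'].T@np.array([(u-d['cx'])/d['fx'],(v-d['cy'])/d['fy'],1]); return (c+r*(z-c[2])/r[2])[:2]
def proj(d,p):
    q=d['R']@np.array(p)+d['t']; return np.array([d['fx']*q[0]/q[2]+d['cx'],d['fy']*q[1]/q[2]+d['cy']])
def save(d,n): cv2.imwrite('pics/'+n,cv2.cvtColor(d['img'],cv2.COLOR_RGB2BGR))
E
python3 - <<'E'
from h import *
for n in('top','side'):
    d=cam(n); save(d,n+'0.png'); print(n,d['fx'],-d['R'].T@d['t'],d['R'][2])
print(ctrl.get_obs())
E
```

```text
top 404.1360928440897 [ 0.36176041 -0.01523634  1.09888613] [ 0.12194209  0.00649462 -0.99251597]
side 423.7145798413378 [0.19950703 0.8651641  0.65917338] [ 0.24585845 -0.79888118 -0.5489467 ]
{'t': 0.1, 'q': array([-1.25199474e+00,  5.32807068e-02,  1.61414768e+00,  2.95046141e-05,
        1.47600731e+00, -1.19025243e-01]), 'dq': array([-0.00071563, -0.00190873, -0.00383815, -0.00014893, -0.00071482,
       -0.00021922]), 'effort': array([ 3.00138026e-04, -3.94900811e+01, -3.71365178e+01, -9.20293201e-05,
        3.85876803e-03, -9.52222365e-06]), 'tool_pos': array([ 0.26479695, -0.56550637,  0.22589763]), 'tool_rot': array([-3.06482339e+00, -6.81853620e-01,  2.42655928e-04]), 'contact_force': array([-0.47265355, -0.06820374,  0.92829894]), 'wrist_torque': array([-0.03824899, -0.01880128,  0.01977474]), 'grip_force': 0.0, 'opening': 0.08543241707590504}
```

View pics/top0.png

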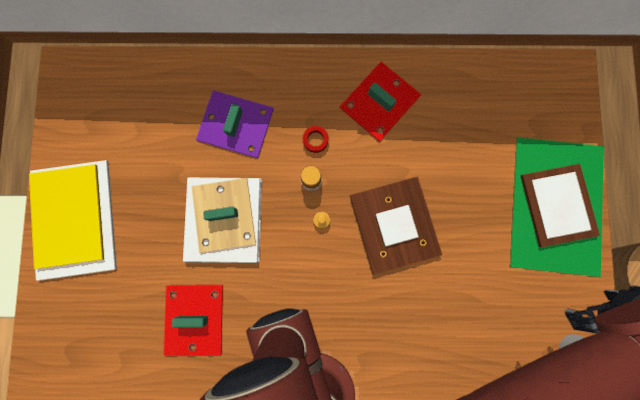

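View pics/side0.png

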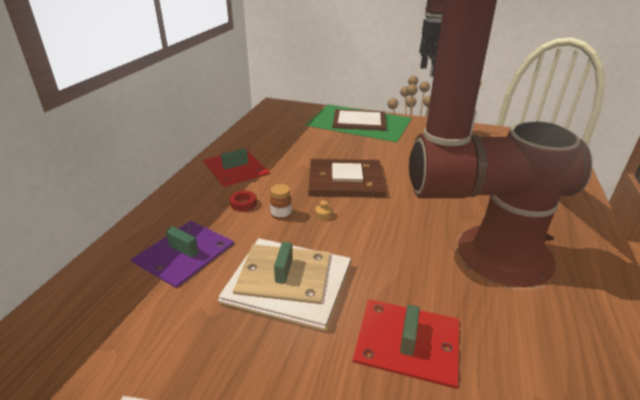

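The top view shows the plywood cover on the white stack near (222,216). Its single hole is at (220,189) and the pair at (206,242) and (248,236). The dark press has its single collar at (388,199) and the pair at (383,254) and (423,242). The jar, tape roll and weight stand between the two. Next I refine these by colour masks.

```bash
cat >> h.py <<'E'
def blob(m,u,v,r=9):
    w=np.zeros(m.shape,np.uint8); w[v-r:v+r+1,u-r:u+r+1]=m[v-r:v+r+1,u-r:u+r+1]
    n,_,s,c=cv2.connectedComponentsWithStats(w)
    if n<2: return None
    i=1+np.argmax(s[1:,4]); return c[i],s[i,4]
def fit(model,pts):  # 2D rigid fit -> centre, yaw
    M=np.array(model);P=np.array(pts);a=M-M.mean(0);b=P-P.mean(0)
    y=np.arctan2((a[:,0]*b[:,1]-a[:,1]*b[:,0]).sum(),(a*b).sum()); c,s=np.cos(y),np.sin(y);R=np.array([[c,-s],[s,c]])
    o=P.mean(0)-R@M.mean(0); return o,np.degrees(y),np.linalg.norm(P-(M@R.T+o),axis=1)*1e3
HO=[(-.065,.055),(-.065,-.055),(.07,0)]
E
python3 - <<'E'
from h import *
d=cam('top'); hsv=cv2.cvtColor(d['img'],cv2.COLOR_RGB2HSV)
dark=(hsv[...,2]<125).astype(np.uint8)
brass=((hsv[...,2]>130)&(hsv[...,1]>90)).astype(np.uint8)
for nm,m,pts,z in(('cover',dark,[(206,242),(248,236),(220,189)],.032),('press',brass,[(383,254),(423,242),(388,199)],.020)):
    B=[blob(m,u,v,7) for u,v in pts]; print(nm,B)
    P=[ray(d,*b[0],z) for b in B]; print(P); print(fit(HO,P))
gm=cv2.inRange(hsv,(70,60,20),(100,255,140)); 
b=blob(gm,221,214,25); print(b, ray(d,*b[0],.078))
for nm,u,v,z in(('jar',311,173,.08),('tape',316,139,.024),('wt',321,218,.04)): print(nm,ray(d,u,v,z))
c=d['img'][170:290,180:450]; cv2.imwrite('pics/c.png',cv2.cvtColor(cv2.resize(c,None,fx=2.9,fy=2.9),cv2.COLOR_RGB2BGR))
o=ctrl.get_obs(); print(cv2.Rodrigues(o['tool_rot'])[0].round(3))
E
```

```text
cover [(array([204.        , 239.33333333]), np.int32(3)), (array([244.5, 233.5]), np.int32(2)), (array([217.6, 188. ]), np.int32(5))]
[array([0.39593868, 0.29090517]), array([0.41224954, 0.18455277]), array([0.53316006, 0.26043875])]
(array([0.46683843, 0.24861993]), np.float64(9.558343128264383), array([2.60245501, 1.03342059, 2.71359577]))
press [(array([382.96969697, 253.66666667]), np.int32(33)), (array([422.63333333, 242.2       ]), np.int32(30)), (array([388.0625, 199.375 ]), np.int32(32))]
[array([ 0.3628352, -0.1817944]), array([ 0.39403218, -0.28732001]), array([ 0.50797317, -0.19698651])]
(array([ 0.44081234, -0.21642961]), np.float64(16.272232925756242), array([0.177521  , 0.23721075, 0.17456476]))
(array([220.34448161, 213.60869565]), np.int32(299)) [0.45997248 0.23896157]
jar [0.5663977  0.00974005]
tape [ 0.67228347 -0.001483  ]
wt [ 0.45435772 -0.01693214]
[[ 0.906  0.424 -0.001]
 [ 0.424 -0.906  0.002]
 [ 0.    -0.002 -1.   ]]
```

View pics/c.png

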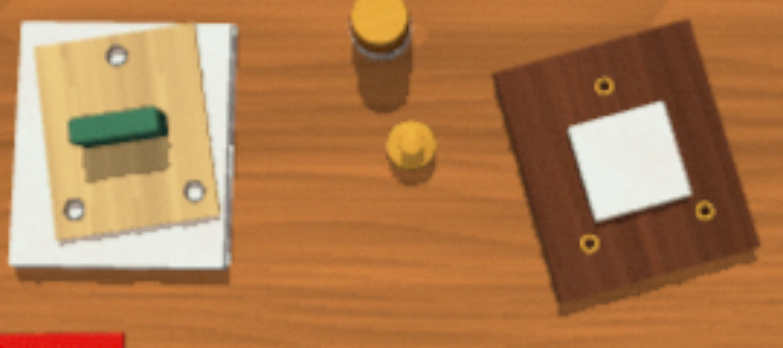

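The crop shows the cover's holes as grey rims with white paper visible inside, at crop pixels (117,56), (75,210) and (195,192). My dark mask missed them, so I use low saturation instead.

Run:
```python
from h import *
d=cam('top'); hsv=cv2.cvtColor(d['img'],cv2.COLOR_RGB2HSV)
m=(hsv[...,1]<60).astype(np.uint8)
B=[blob(m,u,v,6) for u,v in[(206,242),(247,236),(220,189)]]; print(B)
P=[ray(d,*b[0],.032) for b in B]; print(fit(HO,P))
gm=cv2.inRange(hsv,(70,60,20),(100,255,140)); 
o,y,_=fit(HO,P); n=gm.copy(); n[:]=0; n[190:240,195:250]=gm[190:240,195:250]
print(cv2.minAreaRect(cv2.findNonZero(n)))
# predicted grip centre pixel: mid of top & bottom
print(proj(d,[*o,.080]),proj(d,[*o,.032]))
```

```text
[(array([205.5, 242. ]), np.int32(34)), (array([246.66666667, 235.72727273]), np.int32(33)), (array([220.03125, 188.96875]), np.int32(32))]
(array([0.46175119, 0.24286715]), np.float64(9.097139404122176), array([0.27565208, 0.40698716, 0.30112737]))
((220.37164306640625, 213.64425659179688), (9.493788719177246, 32.48655700683594), 81.46923065185547)
[218.64136882 212.82002222] [223.14487284 214.62599378]
```

Request:
{"name": "servo_tool", "arguments": {
  "increments": [
    [[8.54,2.6,-3.24,0,0],[8.54,5.2,-6.48,0,0],[8.54,7.8,-9.72,0,0],[8.54,10.4,-12.96,0,0],[8.54,13,-16.2,0,0]]
  ],
  "newtons": 30
}}

```text
t: 0.7
tool_pos: [0.3141, -0.3625, 0.2267]
tool_rot: [-3.067, -0.681, -0.0]
contact_force: [0.5, 0.2, 0.1]
opening: 0.0857
grip_force: 0.0
```

Request:
{"name": "servo_tool", "arguments": {
  "increments": [
    [[8.54,2.6,-3.24,0,0],[8.54,5.2,-6.48,0,0],[8.54,7.8,-9.72,0,0],[8.54,10.4,-12.96,0,0],[8.54,13,-16.2,0,0]]
  ]
}}

```text
t: 1.2
tool_pos: [0.363, -0.1607, 0.2269]
tool_rot: [3.067, 0.681, 0.001]
contact_force: [0.7, -0.2, 1.0]
opening: 0.0858
grip_force: 0.0
```

Request:
{"name": "servo_tool", "arguments": {
  "increments": [
    [[8.54,2.6,-3.24,0,0],[8.54,5.2,-6.48,0,0],[8.54,7.8,-9.72,0,0],[8.54,10.4,-12.96,0,0],[8.54,13,-16.2,0,0]]
  ]
}}

```text
t: 1.7
tool_pos: [0.4121, 0.0412, 0.2271]
tool_rot: [3.066, 0.682, 0.001]
contact_force: [0.3, -1.2, -0.1]
opening: 0.0852
grip_force: 0.0
```

Request:
{"name": "servo_tool", "arguments": {
  "increments": [
    [[8.54,2.6,-3.24,0,0],[8.54,5.2,-6.48,0,0],[8.54,7.8,-9.72,0,0],[8.54,10.4,-12.96,0,0],[8.54,13,-16.2,0,0]]
  ]
}}

```text
t: 2.2
tool_pos: [0.4612, 0.2432, 0.2268]
tool_rot: [3.066, 0.683, 0.0]
contact_force: [0.5, -0.3, 0.3]
opening: 0.0853
grip_force: 0.0
```

Request:
{"name": "servo_tool", "arguments": {
  "increments": [
    [[8.54,0,0,0,-8],[8.54,0,0,0,-16],[8.54,0,0,0,-24],[8.54,0,0,0,-32],[8.54,0,0,0,-40]]
  ]
}}

```text
t: 2.7
tool_pos: [0.461, 0.2413, 0.2267]
tool_rot: [-2.643, -1.698, 0.001]
contact_force: [0.1, -0.3, -0.1]
opening: 0.0851
grip_force: 0.0
```

Request:
{"name": "servo_tool", "arguments": {
  "increments": [
    [[8.54,0,0,0,-8],[8.54,0,0,0,-16],[8.54,0,0,0,-24],[8.54,0,0,0,-32],[8.54,0,0,0,-34]]
  ]
}}

```text
t: 3.2
tool_pos: [0.461, 0.2412, 0.2267]
tool_rot: [-2.035, -2.393, 0.001]
contact_force: [1.1, 0.2, -0.2]
opening: 0.0852
grip_force: 0.0
```

Request:
{"name": "servo_tool", "arguments": {
  "increments": [
    [[8.54,0.16,0.1,3.3,0],[8.54,0.16,0.1,6.6,0],[8.54,0.16,0.1,9.9,0],[8.54,0.16,0.1,12,0],[8.54,0.16,0.1,13.0,0]]
  ]
}}

```text
t: 3.7
tool_pos: [0.4601, 0.2424, 0.0941]
tool_rot: [-2.037, -2.389, 0.006]
contact_force: [0.2, 0.3, -0.3]
opening: 0.0854
grip_force: 0.0
```

Request:
{"name": "servo_tool", "arguments": {
  "increments": [
    [[8.54,0,0,1.5,0],[8.54,0,0,2.5,0],[8.54,0,0,3.3,0],[8.54,0,0,3.6,0],[8.54,0,0,3.6,0]]
  ]
}}

```text
t: 4.2
tool_pos: [0.462, 0.2431, 0.061]
tool_rot: [-2.039, -2.39, 0.0]
contact_force: [-0.6, -0.5, -0.5]
opening: 0.0852
grip_force: 0.0
```

Run:
```python
from h import *
a=cam('top'); b=cam('side'); print(ctrl.get_obs()['tool_pos'])
i=np.hstack([cv2.resize(a['img'][150:300,140:300],(400,375)),cv2.resize(b['img'][200:350,200:360],(400,375))])
cv2.imwrite('pics/g.png',cv2.cvtColor(i,cv2.COLOR_RGB2BGR))
```

```text
[0.46244605 0.24323945 0.06167512]
```

View pics/g.png

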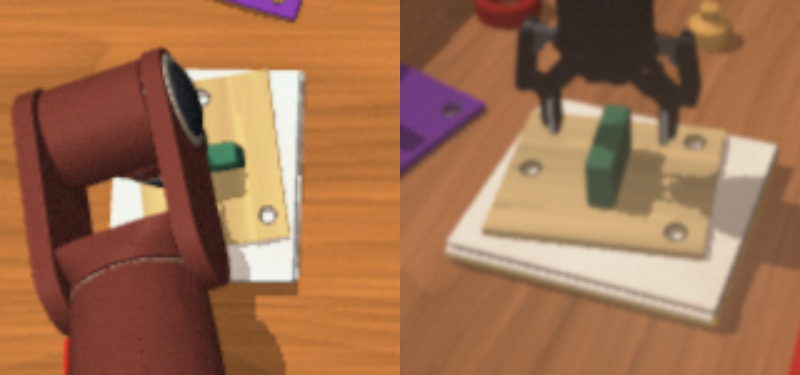

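The fingers stand on both sides of the green grip, near crop pixels (550,120) and (667,130), with the grip between them at x 607. I close gently.

Request:
{"name": "servo_tool", "arguments": {
  "increments": [
    [[6,0,0,0,0],[4,0,0,0,0],[3,0,0,0,0],[2.4,0,0,0,0],[2,0,0,0,0]]
  ],
  "newtons": 30
}}

```text
t: 4.8
tool_pos: [0.4624, 0.2432, 0.0615]
tool_rot: [2.038, 2.39, 0.002]
contact_force: [1.2, 0.3, 1.6]
opening: 0.0231
grip_force: 31.4
```

Request:
{"name": "servo_tool", "arguments": {
  "increments": [
    [[1.5,0,0,0,0],[1.5,0,0,0,0],[1.5,0,0,0,0],[1.5,0,0,0,0],[1.5,0,0,0,0]]
  ]
}}

```text
t: 5.3
tool_pos: [0.4624, 0.2432, 0.0615]
tool_rot: [2.038, 2.39, 0.001]
contact_force: [0.6, -0.0, 3.2]
opening: 0.0233
grip_force: 31.5
```

Request:
{"name": "servo_tool", "arguments": {
  "increments": [
    [[1.5,0,0,-0.3,0],[1.5,0,0,-0.9,0],[1.5,0,0,-1.8,0],[1.5,0,0,-3,0],[1.5,0,0,-4.4,0]]
  ]
}}

```text
t: 5.8
tool_pos: [0.4616, 0.243, 0.1058]
tool_rot: [-2.038, -2.39, 0.001]
contact_force: [0.1, 0.6, -1.8]
opening: 0.0234
grip_force: 30.9
```

Request:
{"name": "servo_tool", "arguments": {
  "increments": [
    [[1.5,0,0,-1.8,0],[1.5,0,0,-3.8,0],[1.5,0,0,-5.8,0],[1.5,0,0,-7.8,0],[1.5,0,0,-9,0]]
  ]
}}

```text
t: 6.3
tool_pos: [0.4629, 0.2434, 0.1984]
tool_rot: [2.037, 2.389, 0.006]
contact_force: [-0.5, 0.2, -2.4]
opening: 0.0237
grip_force: 30.9
```

Run:
```python
from h import *
d=cam('side'); save(d,'s1.png'); o=ctrl.get_obs(); print(o['tool_pos'],o['wrist_torque'],o['contact_force'],o['opening'],o['q'])
print(cv2.Rodrigues(o['tool_rot'])[0].round(4))
```

```text
[0.4636472  0.24367237 0.19989828] [-0.01497997 -0.06060629  0.03055666] [ 0.2422373   0.56213907 -0.14586452] 0.02320412678668458 [ 3.41761794e-01 -1.78486398e-01  1.87924460e+00 -3.72252180e-05
  1.43432428e+00  1.83143003e-01]
[[-0.158   0.9874  0.0061]
 [ 0.9874  0.158   0.0021]
 [ 0.0011  0.0064 -1.    ]]
```

View pics/s1.png

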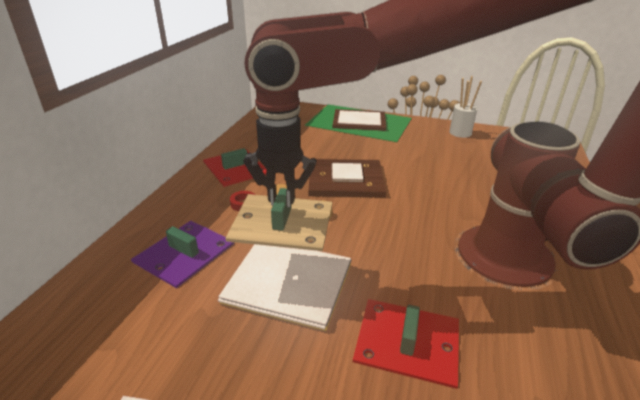

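The cover is held level and clear of the stack near (280,220). Now I carry it over the press.

Request:
{"name": "servo_tool", "arguments": {
  "increments": [
    [[1.5,-0.8,-0.17,0,0],[1.5,-2.4,-0.51,0,0],[1.5,-5,-1.06,0,0],[1.5,-8,-1.69,0,0],[1.5,-11,-2.33,0,0]]
  ]
}}

```text
t: 6.85
tool_pos: [0.455, 0.1292, 0.1932]
tool_rot: [-2.037, -2.39, 0.004]
contact_force: [0.2, -0.2, -2.5]
opening: 0.0234
grip_force: 30.9
```

Request:
{"name": "servo_tool", "arguments": {
  "increments": [
    [[1.5,-3.2,-0.68,0,0],[1.5,-6.4,-1.35,0,0],[1.5,-9.6,-2.03,0,0],[1.5,-12.8,-2.71,0,0],[1.5,-16,-3.39,0,0]]
  ]
}}

```text
t: 7.35
tool_pos: [0.4467, -0.0341, 0.1934]
tool_rot: [-2.037, -2.389, 0.002]
contact_force: [-0.2, 0.9, -2.2]
opening: 0.0231
grip_force: 30.9
```

Request:
{"name": "servo_tool", "arguments": {
  "increments": [
    [[1.5,-3,-0.64,0,0],[1.5,-6,-1.27,0,0],[1.5,-8.5,-1.8,0,0],[1.5,-10.5,-2.22,0,0],[1.5,-12,-2.54,0,0]]
  ]
}}

```text
t: 7.85
tool_pos: [0.4405, -0.1564, 0.1933]
tool_rot: [-2.039, -2.387, 0.002]
contact_force: [-0.2, 0.1, -1.7]
opening: 0.0229
grip_force: 30.9
```

Request:
{"name": "servo_tool", "arguments": {
  "increments": [
    [[1.5,-1.5,-0.32,0,-1],[1.5,-3,-0.64,0,-2.5],[1.5,-4.4,-0.93,0,-4.5],[1.5,-5.5,-1.16,0,-6.5],[1.5,-6.1,-1.29,0,-7.1]]
  ]
}}

```text
t: 8.35
tool_pos: [0.4376, -0.2179, 0.1934]
tool_rot: [-1.886, -2.509, 0.001]
contact_force: [0.1, -1.0, -3.5]
opening: 0.0236
grip_force: 30.9
```

Request:
{"name": "servo_tool", "arguments": {
  "increments": [
    [[1.5,0,0,0.5,0],[1.5,0,0,1.5,0],[1.5,0,0,2.5,0],[1.5,0,0,3.5,0],[1.5,0,0,4,0]]
  ]
}}

```text
t: 8.85
tool_pos: [0.4381, -0.2165, 0.1529]
tool_rot: [-1.884, -2.51, 0.0]
contact_force: [-0.6, -0.9, -2.8]
opening: 0.023
grip_force: 30.9
```

Request:
{"name": "servo_tool", "arguments": {
  "increments": [
    [[1.5,0,0,0,0],[1.5,0,0,0,0],[1.5,0,0,0,0]]
  ]
}}

```text
t: 9.15
tool_pos: [0.4392, -0.2176, 0.1557]
tool_rot: [1.886, 2.511, 0.0]
contact_force: [-0.3, 0.7, -2.7]
opening: 0.0233
grip_force: 30.9
```

Run:
```python
from h import *
a=cam('top'); d=cam('side'); o=ctrl.get_obs(); print(o['tool_pos'],o['wrist_torque'],o['opening'],o['grip_force'])
print(cv2.Rodrigues(o['tool_rot'])[0].round(4))
i=np.hstack([cv2.resize(a['img'][150:300,320:480],(400,375)),cv2.resize(d['img'][100:220,280:408],(400,375),interpolation=cv2.INTER_CUBIC)])
cv2.imwrite('pics/p1.png',cv2.cvtColor(i,cv2.COLOR_RGB2BGR))
```

```text
[ 0.43917996 -0.21761236  0.15564513] [-0.01336841 -0.01228425  0.04695596] 0.02308167280698553 30.868663787841797
[[-2.787e-01  9.604e-01  1.000e-03]
 [ 9.604e-01  2.787e-01 -6.000e-04]
 [-9.000e-04  7.000e-04 -1.000e+00]]
```

View pics/p1.png

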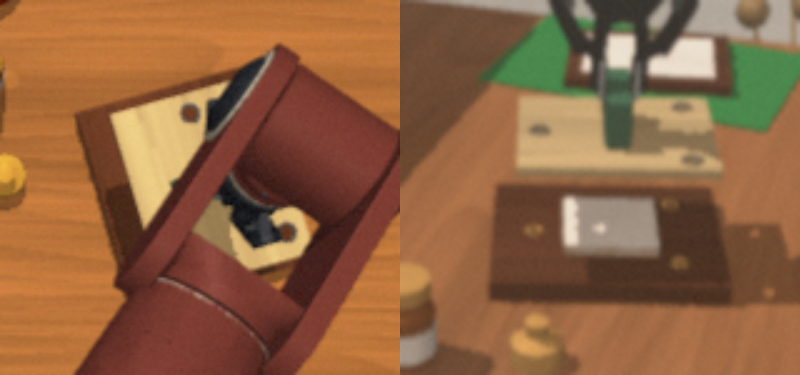

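Both views show the cover right way round over the base. In the side crop its holes are at (540,130), (682,106) and (693,160). I lower it to about 25 mm clear and check hole against thread there.

Request:
{"name": "servo_tool", "arguments": {
  "increments": [
    [[1.5,0.07,0.19,0.6,0],[1.5,0.07,0.19,1.8,0],[1.5,0.07,0.19,3.0,0],[1.5,0.07,0.19,4,0],[1.5,0.07,0.19,4.6,0]]
  ]
}}

```text
t: 9.75
tool_pos: [0.4395, -0.2155, 0.1068]
tool_rot: [-1.885, -2.51, 0.0]
contact_force: [-0.0, 0.2, -3.3]
opening: 0.0231
grip_force: 30.9
```

Request:
{"name": "servo_tool", "arguments": {
  "increments": [
    [[1.5,0,0,0.5,0],[1.5,0,0,1,0],[1.5,0,0,1.3,0],[1.5,0,0,1.5,0],[1.5,0,0,1.5,0]]
  ]
}}

```text
t: 10.25
tool_pos: [0.4405, -0.2162, 0.0939]
tool_rot: [-1.887, -2.512, 0.0]
contact_force: [-0.2, -0.5, -2.3]
opening: 0.0232
grip_force: 30.9
```

Run:
```python
from h import *
a=cam('top'); d=cam('side'); o=ctrl.get_obs(); p=o['tool_pos']; print(p,np.degrees(np.arctan2(*cv2.Rodrigues(o['tool_rot'])[0][[1,0],1])),cv2.Rodrigues(o['tool_rot'])[0][:,2])
zt=p[2]-.0295
y=np.radians(16.27);R=np.array([[np.cos(y),-np.sin(y)],[np.sin(y),np.cos(y)]])
for h in HO:
    q=[*(np.array([.4408,-.2164])+R@h),zt]; print('expected px side',proj(d,q),'top',proj(a,q))
i=np.hstack([cv2.resize(a['img'][160:280,340:460],(400,400),interpolation=cv2.INTER_CUBIC),cv2.resize(d['img'][130:210,300:390],(400,356),interpolation=cv2.INTER_CUBIC)[:400] if 0 else cv2.resize(d['img'][120:220,300:400],(400,400),interpolation=cv2.INTER_CUBIC)])
cv2.imwrite('pics/p2.png',cv2.cvtColor(i,cv2.COLOR_RGB2BGR)); np.savez('p2.npz',t=a['img'],s=d['img'])
```

```text
[ 0.4406482  -0.21630453  0.09430608] 16.180926820739426 [ 4.40795163e-04 -2.81095627e-04 -9.99999863e-01]
expected px side [370.02943638 169.74825723] top [385.70521407 253.61144876]
expected px side [366.93263011 151.93286996] top [427.1054931  241.79910264]
expected px side [322.62293412 159.75201984] top [390.88543867 197.05813742]
```

View pics/p2.png

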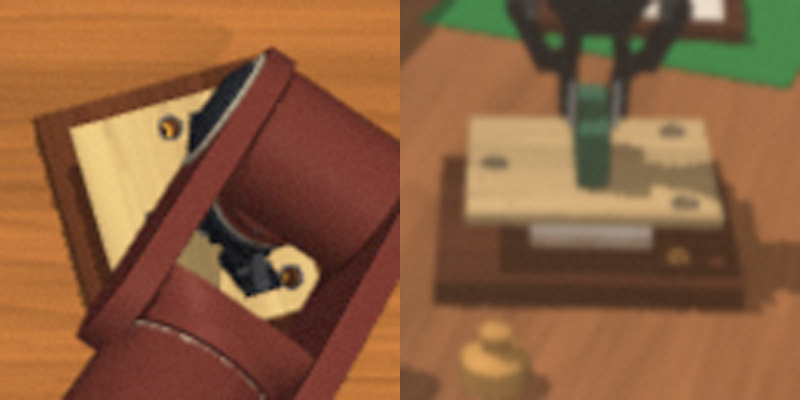

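Brass shows inside the holes from above, at top crop (170,128) and (291,276). In the side crop the holes are at (685,203), (671,131) and (495,162). I measure the remaining offset by centroid.

Run:
```python
from h import *
a=cam('top'); d=cam('side'); z=.0943-.0295
def dk(im,u,v,r):
    w=cv2.cvtColor(im,cv2.COLOR_RGB2GRAY)[v-r:v+r+1,u-r:u+r+1].astype(float); k=np.clip(np.percentile(w,80)*.85-w,0,None)
    s=cv2.moments(k); return u-r+s['m10']/s['m00'], v-r+s['m01']/s['m00']
T=[ray(a,*dk(a['img'],391,198,4),z),ray(a,*dk(a['img'],427,242,4),z)]
S=[ray(d,*dk(d['img'],u,v,4),z) for u,v in((371,170),(367,152),(323,160))]
y=np.radians(16.27);R=np.array([[np.cos(y),-np.sin(y)],[np.sin(y),np.cos(y)]])
X=[np.array([.4408,-.2164])+R@h for h in HO]
print('top err c,b mm',1e3*(T[0]-X[2]),1e3*(T[1]-X[1])); print('side err abc',*[1e3*(s-x) for s,x in zip(S,X)]); print('fit side',fit(HO,S))
# thread a in the side view, visible below the cover, vs top-derived
hsv=cv2.cvtColor(d['img'],cv2.COLOR_RGB2HSV); q=proj(d,[*X[0],.02]); print('thread a side expect',q)
m=((hsv[...,2]>100)&(hsv[...,1]>90)).astype(np.uint8); u,v=q.round().astype(int); B=blob(m,u,v,6); print(B, 1e3*(ray(d,*B[0],.02)-X[0]) if B else '')
```

```text
top err c,b mm [-1.50321604 -0.39915929] [-2.60904913  2.13807047]
side err abc [-3.33288382 -7.53749178] [ 0.58427564 -9.83937613] [-1.96074786  1.52171185]
fit side (array([ 0.43887711, -0.22059278]), np.float64(19.559030672269994), array([1.25798979, 3.48055819, 2.23898533]))
thread a side expect [368.82828074 183.22211522]
(array([369.        , 183.66666667]), np.int32(18)) [-0.96716419  2.27590272]
```

Request:
{"name": "servo_tool", "arguments": {
  "increments": [
    [[1.5,-0.02,0.06,0.1,-0.1],[1.5,-0.04,0.12,0.25,-0.1],[1.5,-0.04,0.12,0.4,-0.1],[1.5,-0.04,0.12,0.4,-0.1],[1.5,-0.04,0.12,0.4,-0.1]]
  ]
}}

```text
t: 10.95
tool_pos: [0.4416, -0.2162, 0.0899]
tool_rot: [-1.884, -2.513, 0.0]
contact_force: [0.2, 0.3, -2.7]
opening: 0.0234
grip_force: 30.9
```

Run:
```python
from h import *
a=cam('top'); d=cam('side'); p=ctrl.get_obs()['tool_pos']; print(p,ctrl.get_obs()['grip_force'])
y=np.radians(16.27);R=np.array([[np.cos(y),-np.sin(y)],[np.sin(y),np.cos(y)]])
X=[np.array([.4408,-.2164])+R@h for h in HO]; z=p[2]-.0295
def tile(c,x,r=10,k=26,rr=.008):
    q=proj(c,[*x,z]); u,v=q.round().astype(int)
    w=cv2.resize(c['img'][v-r//2-2:v+r//2+3,u-r//2-2:u+r//2+3],None,fx=k,fy=k,interpolation=cv2.INTER_CUBIC).copy()
    o=np.array([u-r//2-2,v-r//2-2]); f=lambda P:tuple(int(t) for t in (proj(c,P)-o+.5)*k)
    cv2.polylines(w,[np.array([f([x[0]+rr*np.cos(t),x[1]+rr*np.sin(t),z]) for t in np.linspace(0,6.28,40)])],True,(0,255,0),1)
    cv2.polylines(w,[np.array([f([x[0]+.004*np.cos(t),x[1]+.004*np.sin(t),.02]) for t in np.linspace(0,6.28,40)])],True,(0,0,255),1)
    return cv2.resize(w,(260,260))
g=[tile(a,X[2]),tile(a,X[1]),tile(d,X[0])],[tile(d,X[0]),tile(d,X[1]),tile(d,X[2])]
cv2.imwrite('pics/p3.png',cv2.cvtColor(np.vstack([np.hstack(r) for r in g]),cv2.COLOR_RGB2BGR))
```

```text
[ 0.44173653 -0.21625971  0.09001827] 30.911194682121277
```

View pics/p3.png

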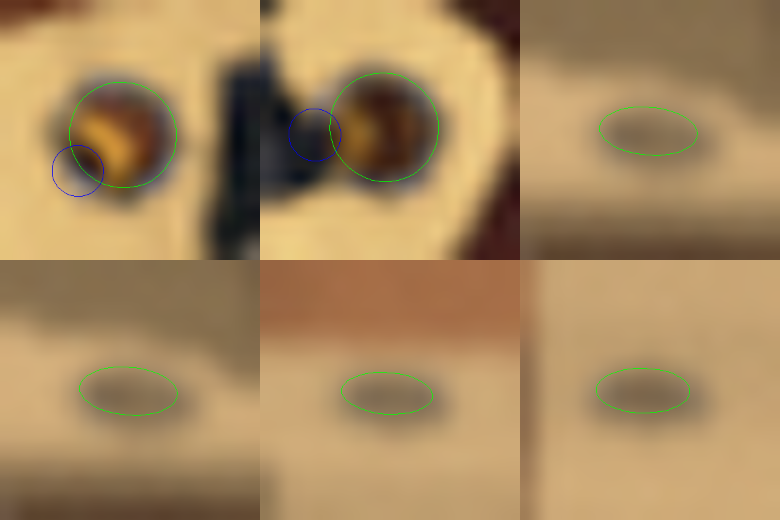

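In the tiles the green expected circles lie within about half a pixel (roughly 1 mm) of the holes in both views. That puts all three holes well inside 5 mm. The underside is about 20 mm above the pack. I let it settle and hand in.

Request:
{"name": "servo_tool", "arguments": {
  "increments": [
    [[1.5,0,0,0,0],[1.5,0,0,0,0],[1.5,0,0,0,0],[1.5,0,0,0,0],[1.5,0,0,0,0]]
  ]
}}

```text
t: 11.55
tool_pos: [0.4417, -0.2162, 0.09]
tool_rot: [1.884, 2.514, -0.0]
contact_force: [-0.2, 0.0, -2.9]
opening: 0.0232
grip_force: 30.9
```

Run:
```python
from h import *
o=ctrl.get_obs(); print(o['t'],o['tool_pos'],abs(o['dq']).max(),o['grip_force'])
print(ctrl.finish_job())
```

```text
11.55 [ 0.44173117 -0.21623228  0.0899972 ] 0.0017525694529085354 30.911314487457275
the job is handed in; nothing more can be done
None
```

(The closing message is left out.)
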